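# Find the deep end of a blind spacer on a gauge pin and hold it hole-up

### The arm

A 7-joint arm with a two-finger parallel gripper is mounted at the origin on the work surface. World frame = base frame: x ahead of the robot, y to its left, z up, the work surface at z = 0. Lengths are in m, angles in rad, forces in N, time in s.
With the tool pointing down it reaches from about 0.4 to 0.85 m from the base axis. Payload 4.5 kg.
Tool frame: the origin (TCP) lies on the centre line of the jaws, within the pads' length; the fingertips stand 14 mm ahead of it and the grasp point (between the pads) lies 5 mm behind it (r.tcp_to_tips is the z of the fingertips in the tool frame, in m); z points along the fingers, y is the direction in which the jaws open and shut (so a half turn about z gives the same grasp; the last joint's range is limited). The gripper opens to 88 mm and grips with 3 to 60 N. Pads are 18 mm wide; open, the fingers measure 123 mm over their backs; the gripper's body (75 mm by 187 mm) begins 45 mm behind the grasp point.
Start: joints at [1.153, 0.689, -0.195, 1.565, 0.157, 0.902, -0.215], TCP at [0.273, -0.562, 0.227] pointing down, gripper open.
Joint ranges: [-3.01, 3.01], [-0.46, 2.08], [-1.47, 1.51], [0.13, 2.56], [-1, 4.14], [0.04, 2.09], [-2.66, 2.66]. Speed limits (rad/s): [2.57, 2.57, 3.14, 3.14, 3.14, 3.14, 3.14].

### API

Orientations are given as a unit quaternion [x, y, z, w].
In Python, from plant import r, viewer gives the robot as it stands.
- The arm moves only by the shell command python3 -m inch 'ROWS' [FORCE]. ROWS is JSON, a list of rows, each a list of 3 entries, a list of its own where there are three numbers: the closure, from 0 (fully open) to 1 (shut), then the shift along the tool's x, y, z in cm, then the turn about the tool's z in degrees. In form: [[fingers, [x, y, z], yaw], ...]. A call has 1 to 20 rows; each row is the pose to reach, as a shift and turn from the pose commanded when the call began, along the tool's axes at that moment; what a row does not reach only later rows make up. A row lasts 1/10 s, in which the tool goes at most 50 mm and 8.59 degrees, less where a joint would pass 70% of its speed; a pose out of reach is approached as far as the arm can. A call with a gripper value outside its range is refused whole. The fingers move at their own pace and stop on an object; FORCE is the grip in N (left out, the last holds). Time passes only in rows, so rows that repeat a pose let the fingers close. It gives the time, the measured TCP pose, the force and the opening at its end, in the units of the state.
- r.get_state(): the state, without advancing time (a new reading comes with each control period).
- viewer.snapshot(name): name is "scene" or "top" or "wrist"; returns the picture (384x512x3 uint8, red, green, blue); there is no depth.
- viewer.camera_params(name): a dict with "intrinsics" (3x3 intrinsics, pixels), "world_to_cam" (4x4, takes a point from world to camera coordinates). Camera axes: x right, y up, looking along -z (the intrinsics and any distortion apply to the point x, -y, -z); pixel columns grow to the right and rows downward; lengths in m; the calibration is good to about 2 mm. A picture is of the moment at which its call begins: read the wrist's pose just before it. camera_params takes no time and is no camera call; for the wrist camera it gives the pose at the moment of the call.
- r.finish_job(): hands the job in, once; it reports no verdict.
Trained networks look in the newest picture that a camera, given by its name, has taken for a name from the list of things; names that differ only in an ending like _2 or _b are one class to them, and where a whole thing is asked for, a point or a joint stands for the part that bears it (a point fixed in the world has none). Each returns a list of dicts, best first, with "p" (0 to 1); they miss things now and then, are a little off and sometimes report something else, mostly with a low value. They report only what shows in the picture. A call takes as long as a camera call. They do not tell look-alikes from the thing itself.
- viewer.outline_of(camera, name): "pixels" (384x512 bool, what is visible of it) and "bbox" ([left, top, width, height] in pixels, round what is visible of it).
The state is a dict: "clock": time; "q": joint angles; "qd": joint speeds; "joint_torque": joint torques, N m; "tool_pos": TCP position; "eef_rot": TCP orientation; "contact_force": force on the tool from outside, world axes, zero at the start; "moment": the same for the moment, N m; "opening": opening from 0.0 (shut) to 1.0 (fully open).
Only numpy, scipy, OpenCV 4.12 (cv2) and the standard library are available. Lean on these libraries where they do the work, as an engineer would, in place of code of your own. Each camera call takes 0.05 s, during which the arm holds its last target.

### The job

The square aluminium spacer has a deep blind hole in one end and only a shallow recess of the same width in the other. Find the deep end by sliding the spacer onto the level pin of the depth gauge until the pin meets the bottom of the hole, then draw it off, turn it so that the deep hole looks straight up, and finish still holding it steady in the gripper like that, clear of the gauge and its lower end more than 100 mm above the bench, ready for an insert to be dropped in. Leave the two weights, the bottle and the sanding block where they stand.

Things in the scene. Friction and masses are not known exactly. Their poses are not given: they have to be found in the camera images.
- spacer: Loose aluminium block 44 x 44 x 54 mm, about 240 g (varies), lying on a long side, pointing any way. z axis: along its length, from recess end to deep end; origin: centre of the recess end face. x, y: square to the long sides. Each end has a central opening 24 mm across: blind hole 34 mm deep at the +z end, recess 5 mm deep at the origin end. Grip across opposite long sides (44 mm).
- mouth (a point): Centre of the mouth of the deep hole, on the spacer's end face, 54 mm from its origin along its z axis; axes as the spacer's.
- hole_floor (a point): Centre of the bottom of the deep hole, 34 mm inside the mouth, 20 mm from the spacer's origin along z; axes as the spacer's.
- gauge: Depth gauge fixed to the bench: blue foot 120 x 80 x 14 mm (x, y, z); steel post 24 mm thick at 40 mm to +x with a 26 mm square head, top at 111 mm; from the head a level steel pin, 16 mm diameter, points along the gauge's -x with its axis at height 100 mm, free for 60 mm (4 mm play all round in the hole). Origin: centre of the foot's underside; z up. Place and yaw vary.
- pin_tip (a point): The centre of the free end of the gauge pin, 33 mm to -x and 100 mm above the gauge's origin; axes as the gauge's. The tip is chamfered over its last 6 mm, to 8 mm across.
- weight_a: Bystander: round black rubber-coated hold-down weight, 90 mm across, 59 mm high with its grip bar, 0.9 kg. Origin: centre of the underside.
- weight_b: Bystander: a second weight like weight_a.
- bottle: Bystander: white bottle with red cap, 50 mm across, 150 mm high. Origin: centre of the underside.
- sander: Bystander: yellow sanding block, 100 x 55 x 32 mm. Origin: centre of the underside.
Not all that is in view belongs to the job. Several things have the shape of the spacer; the one meant has the colours described above.

How it is judged:
By the outcome, as a careful person would: the job done as asked, in the order asked, and still so for the second after the job is handed in, while the arm keeps its last pose, push and grip.
It also fails if it takes over 48 s, if anything falls off the work surface, if the arm or the gripper's body presses on something with over 40 N, if the wrist force passes 120 N, or if a joint passes its speed limit or range.

## Working session

There is one attempt and no reset: what is moved stays moved. The work goes in short steps, Python scripts to look and compute and a shell command to move; the robot and the scene stay as the last step left them, time stands still between calls to the robot, and variables do not carry over. Pictures are saved under pics/ and viewed, and the job is handed in when it is done.

```bash
ls; mkdir -p pics; cat > h.py <<'E'
import numpy as np, cv2
from plant import r, viewer
def snap(n,out):
    im=viewer.snapshot(n); cv2.imwrite('pics/'+out,im[:,:,::-1]); return im
def proj(n,P,cp=None):
    cp=cp or viewer.camera_params(n); P=np.atleast_2d(P)
    c=(cp['world_to_cam']@np.c_[P,np.ones(len(P))].T)[:3]
    K=np.array(cp['intrinsics']); u=K@np.array([c[0],-c[1],-c[2]]); return (u[:2]/u[2]).T
def ray(n,px,z,cp=None):
    cp=cp or viewer.camera_params(n); px=np.atleast_2d(px).astype(float)
    K=np.array(cp['intrinsics']);T=np.linalg.inv(cp['world_to_cam'])
    d=np.linalg.inv(K)@np.c_[px,np.ones(len(px))].T
    d=T[:3,:3]@np.array([d[0],-d[1],-d[2]]); o=T[:3,3:]
    return (o+d*((z-o[2])/d[2])).T
E
python3 - <<'E'
from h import *
print(r.get_state())
for n in ['scene','top','wrist']:
    snap(n,n+'0.png'); cp=viewer.camera_params(n); print(n,{k:(np.round(v,3).tolist() if not isinstance(v,str) else v) for k,v in cp.items()})
E
```

```text
pics
{'clock': 0.0, 'q': array([ 1.15281909,  0.68996465, -0.1945135 ,  1.56633424,  0.15730865,
        0.90248967, -0.2151198 ]), 'qd': array([-0.00031658, -0.00170479,  0.00213087, -0.00090248, -0.00034947,
       -0.0009623 , -0.00145917]), 'joint_torque': array([ 5.68840751e-04, -5.27545631e+01, -1.26650602e+00, -1.53423446e+01,
       -5.25328028e-02,  6.56342876e-03,  1.58996613e-04]), 'tool_pos': array([ 0.27252397, -0.5617387 ,  0.22642471]), 'eef_rot': array([ 9.74587411e-01,  2.24005727e-01, -2.68856910e-04, -8.60746459e-04]), 'contact_force': array([ 0.68324665, -0.35999965,  0.0577396 ]), 'moment': array([ 0.02355937, -0.03293281, -0.01954694]), 'opening': 1.003114132639569}
scene {'intrinsics': [[397.194, 0.0, 256.445], [0.0, 397.194, 182.959], [0.0, 0.0, 1.0]], 'world_to_cam': [[0.593, 0.805, 0.011, -0.331], [-0.507, 0.362, 0.782, 0.218], [0.626, -0.469, 0.623, -1.415], [0.0, 0.0, 0.0, 1.0]]}
top {'intrinsics': [[414.986, 0.0, 259.535], [0.0, 414.986, 192.776], [0.0, 0.0, 1.0]], 'world_to_cam': [[0.008, -1.0, -0.011, 0.032], [0.99, 0.006, 0.139, -0.552], [-0.139, -0.012, 0.99, -1.087], [0.0, 0.0, 0.0, 1.0]]}
wrist {'intrinsics': [[324.704, 0.0, 249.249], [0.0, 324.704, 194.23], [0.0, 0.0, 1.0]], 'world_to_cam': [[0.438, -0.899, -0.002, -0.625], [0.862, 0.42, -0.282, 0.039], [0.255, 0.122, 0.959, -0.389], [0.0, 0.0, 0.0, 1.0]]}
```

View pics/scene0.png

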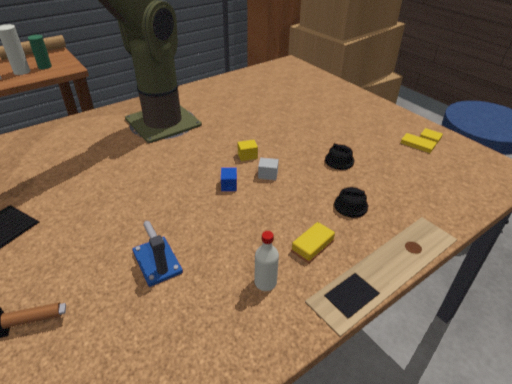

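View pics/top0.png

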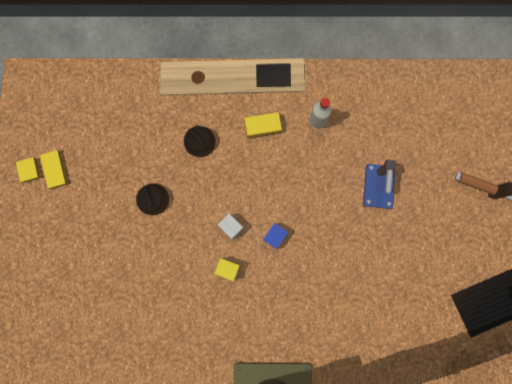

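View pics/wrist0.png

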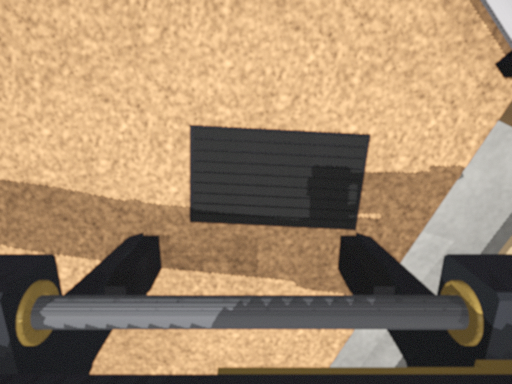

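Candidates with the spacer's shape in the top view: grey (231,226), blue (276,236), yellow (227,270). The aluminium one is the grey block. I'll check it in a close crop and measure it.

```bash
python3 - <<'E'
from h import *
a=cv2.imread('pics/top0.png'); b=cv2.imread('pics/scene0.png')
c1=cv2.resize(a[195:275,190:310],None,fx=5,fy=5,interpolation=cv2.INTER_CUBIC)[:, :600]
c2=cv2.resize(a[140:230,340:420],None,fx=4,fy=4,interpolation=cv2.INTER_CUBIC)
cv2.imwrite('pics/c1.png',c1); cv2.imwrite('pics/c2.png',c2)
cv2.imwrite('pics/c3.png',cv2.resize(b[140:200,215:305],None,fx=6,fy=6,interpolation=cv2.INTER_CUBIC))
viewer.snapshot('top')
for n in ['spacer','gauge']:
    for o in viewer.outline_of('top',n):
        m=o['pixels'].astype(np.uint8); cs,_=cv2.findContours(m,0,2); c=max(cs,key=cv2.contourArea)
        q=cv2.boxPoints(cv2.minAreaRect(c)); print(n,round(o['p'],2),o['bbox'],m.sum())
        z=.044 if n=='spacer' else .014
        w=ray('top',q,z); print(np.round(w,4).tolist(), np.linalg.norm(np.diff(w,axis=0),axis=1).round(4))
E
```

```text
spacer 0.83 [216.6, 259.3, 22.8, 21.6] 332
[[0.3367, 0.1514, 0.044], [0.3786, 0.1353, 0.044], [0.3594, 0.0853, 0.044], [0.3178, 0.1016, 0.044]] [0.0448 0.0536 0.0447]
spacer 0.67 [264.5, 223.5, 23.7, 22.9] 309
[[0.4273, 0.0255, 0.044], [0.4705, -0.0051, 0.044], [0.4465, -0.0391, 0.044], [0.4035, -0.0085, 0.044]] [0.0529 0.0417 0.0528]
spacer 0.66 [220.9, 214.4, 22.6, 23.5] 393
[[0.4656, 0.1516, 0.044], [0.4994, 0.1187, 0.044], [0.4568, 0.0752, 0.044], [0.4234, 0.1081, 0.044]] [0.0471 0.0609 0.0468]
gauge 0.6 [361.7, 157.4, 32.8, 52.3] 1370
[[0.5201, -0.246, 0.014], [0.6588, -0.2622, 0.014], [0.6513, -0.3472, 0.014], [0.513, -0.3296, 0.014]] [0.1396 0.0853 0.1394]
gauge 0.53 [180.9, 127.6, 34.4, 29.4] 744
[[0.7453, 0.2524, 0.014], [0.7456, 0.167, 0.014], [0.6585, 0.165, 0.014], [0.6581, 0.2495, 0.014]] [0.0854 0.0872 0.0845]
```

View pics/c1.png

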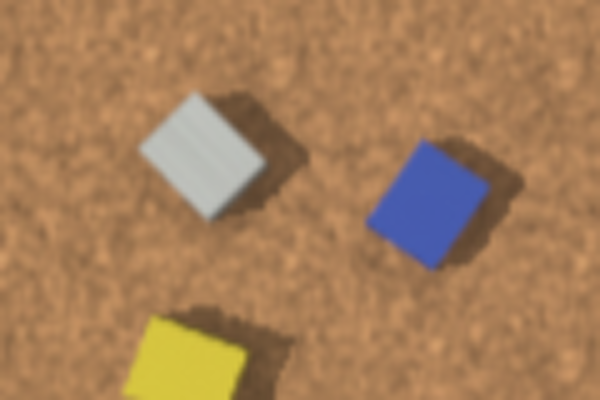

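View pics/c2.png

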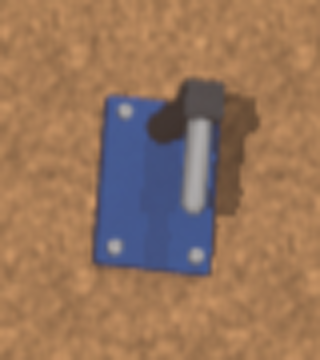

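View pics/c3.png

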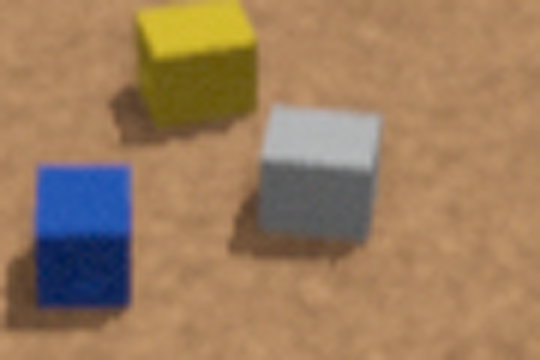

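The crop shows the grey block with a plain top face at about (231,226) in the top view, so it is lying on a long side. The pin points toward the robot (-x) from the dark head at (390,165). Next I'll work out precise poses for both.

```bash
cat > fit.py <<'E'
from h import *
from scipy.optimize import least_squares
cpT=viewer.camera_params('top')
def fitspacer(px4,z=.044,n='top',cp=None):
    # top-face corners (any order) -> centre, yaw of long axis
    w=ray(n,px4,z,cp); c=w.mean(0); best=None
    import itertools
    for k in range(12):
        th0=k*np.pi/6
        def f(p):
            R=np.array([[np.cos(p[2]),-np.sin(p[2])],[np.sin(p[2]),np.cos(p[2])]])
            q=(R@np.array([[27,22],[27,-22],[-27,-22],[-27,22]]).T*1e-3).T+p[:2]
            return np.array([min(((q-a[:2])),key=lambda d:np.hypot(*d)) for a in w]).ravel()
        s=least_squares(f,[c[0],c[1],th0])
        if best is None or s.cost<best.cost: best=s
    return best.x, np.sqrt(2*best.cost/4)
E
python3 - <<'E'
from fit import *
px=np.array([(196,92),(265,163),(210,220),(139,150)])/5.+[190,195]
x,e=fitspacer(px); print('spacer',x[:2],np.degrees(x[2]),e)
# gauge pin tip from top & scene rough
im=cv2.imread('pics/scene0.png'); cv2.imwrite('pics/c4.png',cv2.resize(im[210:290,125:190],None,fx=8,fy=7,interpolation=cv2.INTER_CUBIC))
st=r.get_state(); p=st['tool_pos']
print(ray('top',np.array([(193,211),(203,118)])/4+[340,140],.1))
print(ray('top',np.array([(107,97),(94,264),(211,275)])/4+[340,140],.014))
E
```

```text
spacer [0.45993513 0.11270597] 45.89034594453242 0.0008588743358823588
[[ 0.54484893 -0.29377279  0.1       ]
 [ 0.60536977 -0.30233485  0.1       ]]
[[ 0.63714132 -0.26262462  0.014     ]
 [ 0.51985698 -0.25038485  0.014     ]
 [ 0.51277521 -0.33036229  0.014     ]]
```

View pics/c4.png

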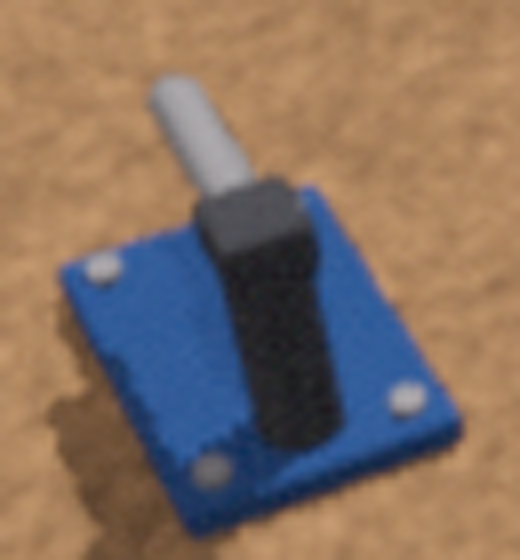

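```bash
python3 - <<'E'
from fit import *
T=np.array([(107,97),(94,264),(211,275),(194,211)])/4.+[340,140]
S=np.array([(62,272),(310,185),(462,418),(190,518),(173,80)])/[8.,7.]+[125,210]
mT=np.array([(.06,.04,.014),(-.06,.04,.014),(-.06,-.04,.014),(-.033,0,.1)])
mS=np.array([(-.06,-.04,.014),(-.06,.04,.014),(.06,.04,.014),(.06,-.04,.014),(-.033,0,.1)])
cs=viewer.camera_params('scene')
def W(p,m):
    c,s=np.cos(p[2]),np.sin(p[2]); return np.c_[c*m[:,0]-s*m[:,1]+p[0],s*m[:,0]+c*m[:,1]+p[1],m[:,2]]
def f(p): return np.r_[(proj('top',W(p,mT),cpT)-T).ravel(),(proj('scene',W(p,mS),cs)-S).ravel()]
s=least_squares(f,[.58,-.29,-.1],loss='soft_l1'); p=s.x
print(p[:2],np.degrees(p[2]),f(p).reshape(-1,2).round(1).tolist()); print('tip',W(p,np.array([(-.033,0,.1)])))
st=r.get_state(); pos=st['tool_pos']
from scipy.spatial.transform import Rotation as Ro
R=Ro.from_quat(st['eef_rot']).as_matrix(); print(np.degrees(np.arctan2(R[1,0],R[0,0])))
for tgt in ([.46,.1127,.2],):
    print('shift cm',R.T@(np.array(tgt)-pos)*100)
E
```

```text
[ 0.5775405  -0.29636693] -5.5501138991598085 [[-0.1, -1.4], [0.1, -0.7], [-0.0, -0.4], [-0.5, 0.1], [-1.3, -1.3], [0.3, -1.3], [0.5, -0.7], [-0.4, -0.0], [-0.8, 0.7]]
tip [[ 0.5446952  -0.29317529  0.1       ]]
25.89090985661101
shift cm [ 46.30735452 -52.53313198   2.72255232]
```

```bash
python3 -m inch '[[0,[46.3,-52.5,5],-20],[0,[46.3,-52.5,5],-20],[0,[46.3,-52.5,5],-20],[0,[46.3,-52.5,5],-20],[0,[46.3,-52.5,5],-20],[0,[46.3,-52.5,5],-20],[0,[46.3,-52.5,5],-20],[0,[46.3,-52.5,5],-20],[0,[46.3,-52.5,5],-20],[0,[46.3,-52.5,5],-20],[0,[46.3,-52.5,5],-20],[0,[46.3,-52.5,5],-20],[0,[46.3,-52.5,5],-20],[0,[46.3,-52.5,5],-20],[0,[46.3,-52.5,5],-20],[0,[46.3,-52.5,5],-20],[0,[46.3,-52.5,5],-20],[0,[46.3,-52.5,5],-20]]' 20
cat > look.py <<'E'
import sys
from h import *
from scipy.spatial.transform import Rotation as Ro
def st():
    s=r.get_state(); R=Ro.from_quat(s['eef_rot']).as_matrix()
    print('t',round(s['clock'],2),'pos',s['tool_pos'].round(4),'yaw',round(np.degrees(np.arctan2(R[1,0],R[0,0])),2),'z',R[:,2].round(3),'F',s['contact_force'].round(2),'op',round(s['opening'],3),'q',np.round(s['q'],2))
    return s,R
if __name__=='__main__':
    st(); snap(sys.argv[1],sys.argv[2])
E
python3 look.py wrist w1.png
```

```text
clock: 2.1
tool_pos: [0.4599, 0.1101, 0.1773]
eef_rot: [0.921, 0.388, -0.0, 0.0]
contact_force: [-0.5, -0.4, 0.1]
opening: 1.002
t 2.1 pos [0.4599 0.1101 0.1773] yaw 45.71 z [-0.    -0.001 -1.   ] F [-0.55 -0.38  0.1 ] op 1.002 q [-0.25  0.58 -0.13  2.07  0.15  0.51 -1.27]
```

View pics/w1.png

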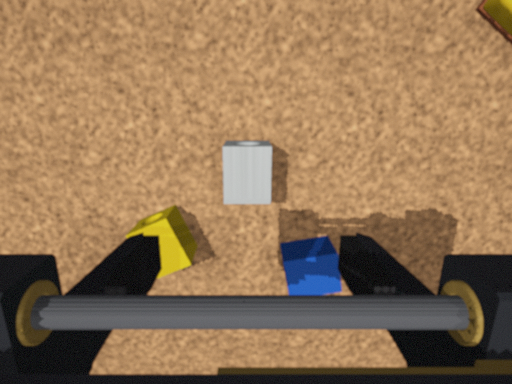

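```bash
python3 - <<'E'
from fit import *
from look import st
s,R=st()
im=cv2.imread('pics/w1.png'); cv2.imwrite('pics/w1c.png',cv2.resize(im[130:215,210:285],None,fx=8,fy=7,interpolation=cv2.INTER_CUBIC))
hsv=cv2.cvtColor(im,cv2.COLOR_BGR2HSV)
m=((hsv[...,1]<40)&(hsv[...,2]>120)).astype(np.uint8); m[:130]=0;m[215:]=0;m[:,:210]=0;m[:,285:]=0
ys,xs=np.where(m); print(xs.min(),xs.max(),ys.min(),ys.max())
px=[(224,147),(272,147),(271.5,204),(223.5,204)]
x,e=fitspacer(px,.044,'wrist'); print(x[:2],np.degrees(x[2]),e); print(ray('wrist',px,.044))
E
```

```text
t 2.15 pos [0.46   0.1103 0.1773] yaw 45.71 z [-0.    -0.001 -1.   ] F [ 0.7  -0.35  0.25] op 0.997 q [-0.25  0.58 -0.13  2.07  0.15  0.51 -1.27]
222 272 141 203
[0.46277564 0.11405261] 45.43271046624904 0.0006609996913685325
[[0.46627251 0.14790411 0.044     ]
 [0.49690016 0.11809124 0.044     ]
 [0.46008013 0.07942337 0.044     ]
 [0.42784977 0.1107917  0.044     ]]
```

View pics/w1c.png

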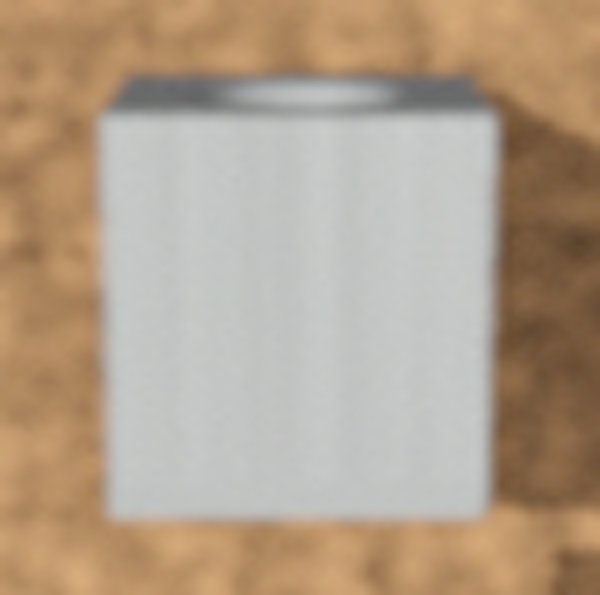

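```bash
python3 -m inch '[[0,[0.3,-0.1,5],0],[0,[0.3,-0.1,10],0],[0,[0.3,-0.1,13],0],[0,[0.3,-0.1,14.5],0],[0,[0.3,-0.1,15.7],0],[0,[0.3,-0.1,15.7],0],[0.6,[0.3,-0.1,15.7],0],[0.6,[0.3,-0.1,15.7],0],[0.6,[0.3,-0.1,15.7],0],[0.6,[0.3,-0.1,15.7],0],[0.6,[0.3,-0.1,15.7],0],[0.6,[0.3,-0.1,15.7],0]]' 30; python3 look.py wrist w2.png
```

```text
clock: 3.35
tool_pos: [0.4617, 0.1151, 0.0204]
eef_rot: [0.921, 0.39, 0.0, 0.0]
contact_force: [0.1, -0.2, 2.3]
opening: 0.497
t 3.35 pos [0.4617 0.1151 0.0204] yaw 45.89 z [ 0.  0. -1.] F [ 0.09 -0.16  2.32] op 0.497 q [-0.32  0.89 -0.03  2.15  0.22  0.11 -1.33]
```

View pics/w2.png

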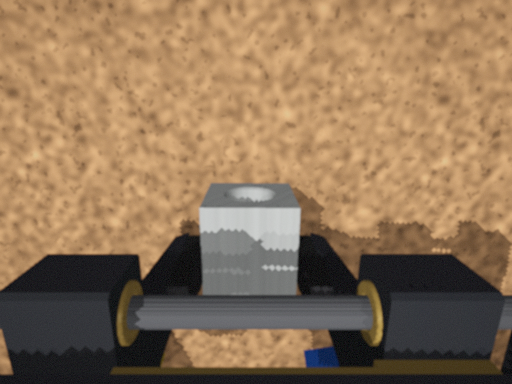

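```bash
python3 - <<'E'
from h import *
s=r.get_state()
w=ray('wrist',[(201,208),(299,208)],.044); print(w,(w.mean(0)-s['tool_pos'])@[.6959,.7181,0],(w.mean(0)-s['tool_pos'])@[.7181,-.6959,0])
E
python3 -m inch '[[0.6,[0,0,-3],0],[0.6,[0,0,-7.8],0],[0.6,[-27.3,29.7,-7.8],51.4],[0.6,[-27.3,29.7,-7.8],51.4],[0.6,[-27.3,29.7,-7.8],51.4],[0.6,[-27.3,29.7,-7.8],51.4],[0.6,[-27.3,29.7,-7.8],51.4],[0.6,[-27.3,29.7,-7.8],51.4],[0.6,[-27.3,29.7,-7.8],51.4],[0.6,[-27.3,29.7,-7.8],51.4],[0.6,[-27.3,29.7,-7.8],51.4],[0.6,[-27.3,29.7,-7.8],51.4],[0.6,[-27.3,29.7,-7.8],51.4],[0.6,[-27.3,29.7,-7.8],51.4]]' 30; python3 look.py wrist w3.png;python3 look.py top t3.png;python3 look.py scene s3.png
python3 - <<'E'
import cv2
im=cv2.imread('pics/t3.png');cv2.imwrite('pics/t3c.png',cv2.resize(im[140:230,330:430],None,fx=6,fy=6,interpolation=cv2.INTER_CUBIC))
im=cv2.imread('pics/s3.png');cv2.imwrite('pics/s3c.png',cv2.resize(im[170:290,80:200],None,fx=5,fy=5,interpolation=cv2.INTER_CUBIC))
E
```

```text
[[0.46650326 0.14878184 0.044     ]
 [0.49682264 0.11946069 0.044     ]] 0.02755322316153335 0.0010544869392364316
clock: 4.8
tool_pos: [0.4849, -0.2852, 0.098]
eef_rot: [0.999, -0.047, -0.001, -0.001]
contact_force: [0.2, 0.0, -2.0]
opening: 0.496
t 4.8 pos [ 0.4849 -0.2852  0.098 ] yaw -5.33 z [-0.001  0.002 -1.   ] F [ 0.19  0.04 -2.  ] op 0.496 q [ 0.47  0.79 -0.03  1.87  0.05  0.48 -1.26]
t 4.85 pos [ 0.4851 -0.2854  0.0981] yaw -5.34 z [-0.001  0.001 -1.   ] F [-0.16  0.43 -2.75] op 0.495 q [ 0.47  0.79 -0.03  1.87  0.05  0.48 -1.26]
t 4.9 pos [ 0.4851 -0.2858  0.0982] yaw -5.35 z [-0.     0.001 -1.   ] F [-0.65  0.82 -2.11] op 0.494 q [ 0.47  0.79 -0.03  1.87  0.05  0.48 -1.26]
```

View pics/w3.png

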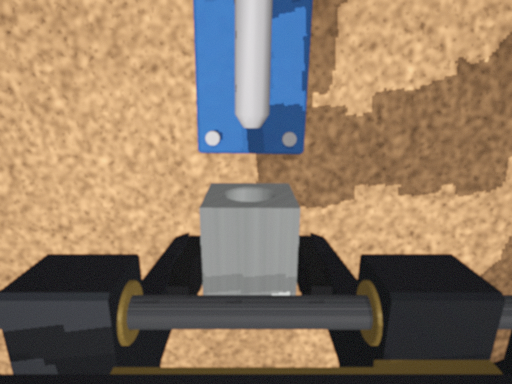

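View pics/t3c.png

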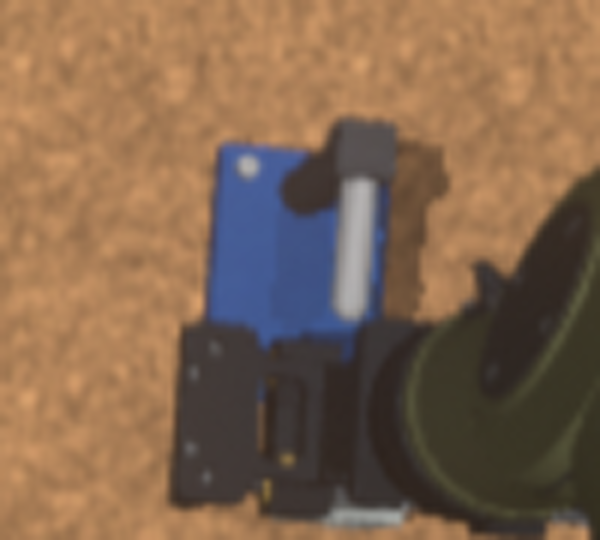

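View pics/s3c.png

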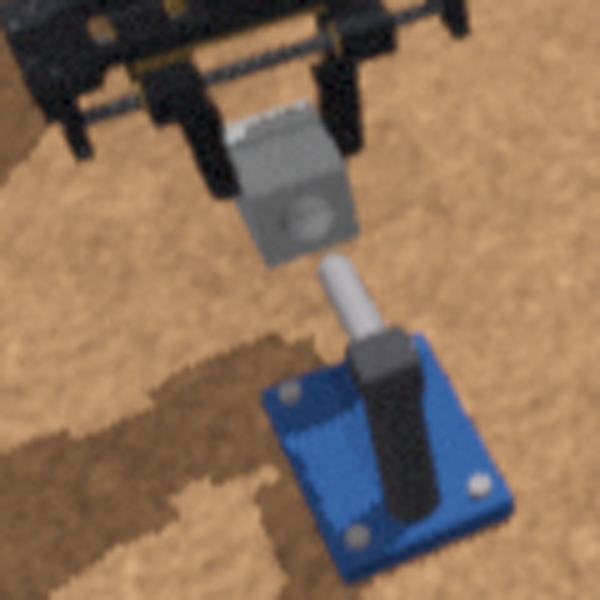

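The front opening now faces the pin, with the tip at (252,127) in the wrist view. I'll measure the lateral and height alignment.

```bash
python3 - <<'E'
from look import *
s,R=st()
im=cv2.imread('pics/w3.png')
# pin edges by brightness in several rows
g=cv2.cvtColor(im,cv2.COLOR_BGR2HSV)
for y in (20,50,80,100,110,118,126):
    row=g[y,200:300]; xs=np.where(row[:,1]<60)[0]+200; print(y,xs.min() if len(xs) else None,xs.max() if len(xs) else None)
def tool(px,z): 
    w=ray('wrist',px,z); return ((w-s['tool_pos'])@R*1000).round(1).tolist()
print('pin axis',tool([(252.5,20),(252,60),(252,100),(252,126)],.1))
print('block',tool([(201,208),(299,208),(209,185),(292,185)],.122))
print('tip by fit', (np.array([.5447,-.2932,.1])-s['tool_pos'])@R*1000)
E
```

```text
t 4.95 pos [ 0.4851 -0.2862  0.0982] yaw -5.38 z [-0.     0.001 -1.   ] F [-0.12 -0.26 -1.87] op 0.497 q [ 0.47  0.79 -0.03  1.87  0.05  0.48 -1.26]
20 235 270
50 235 269
80 235 269
100 235 268
110 235 268
118 238 265
126 243 260
pin axis [[105.5, 1.7, -1.8], [89.6, 1.5, -1.8], [72.6, 1.6, -1.8], [61.0, 1.6, -1.8]]
block [[28.1, -20.3, -23.7], [28.2, 21.8, -23.8], [38.4, -16.6, -23.8], [38.4, 18.4, -23.8]]
tip by fit [60.00629386  1.36793825 -1.77156068]
```

```bash
python3 -m inch '[[0.6,[0.5,0.1,0],0],[0.6,[1.5,0.1,0],0],[0.6,[2.5,0.1,0],0],[0.6,[3,0.1,0],0],[0.6,[3.3,0.1,0],0],[0.6,[3.5,0.1,0],0],[0.6,[3.6,0.1,0],0],[0.6,[3.7,0.1,0],0],[0.6,[3.8,0.1,0],0],[0.6,[3.9,0.1,0],0],[0.6,[3.9,0.1,0],0]]' 30; python3 look.py wrist w4.png; python3 look.py scene s4.png
python3 - <<'E'
import cv2
im=cv2.imread('pics/s4.png');cv2.imwrite('pics/s4c.png',cv2.resize(im[170:290,80:200],None,fx=5,fy=5,interpolation=cv2.INTER_CUBIC))
E
```

```text
clock: 6.05
tool_pos: [0.5236, -0.2925, 0.0983]
eef_rot: [0.999, -0.048, 0.0, 0.0]
contact_force: [-0.3, -0.2, -2.6]
opening: 0.499
t 6.05 pos [ 0.5236 -0.2925  0.0983] yaw -5.51 z [ 0. -0. -1.] F [-0.3  -0.15 -2.6 ] op 0.499 q [ 0.45  0.83 -0.03  1.75  0.04  0.56 -1.27]
t 6.1 pos [ 0.5235 -0.2925  0.0983] yaw -5.51 z [ 0. -0. -1.] F [ 0.36 -0.42 -2.66] op 0.497 q [ 0.45  0.83 -0.03  1.75  0.04  0.56 -1.27]
```

View pics/s4c.png

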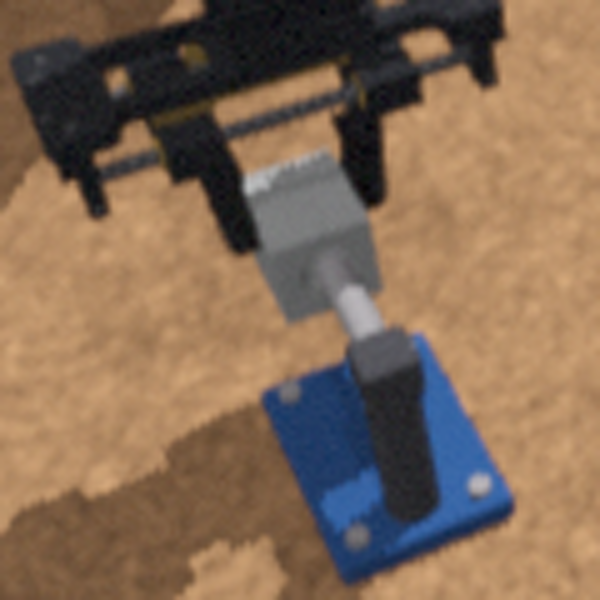

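View pics/w4.png

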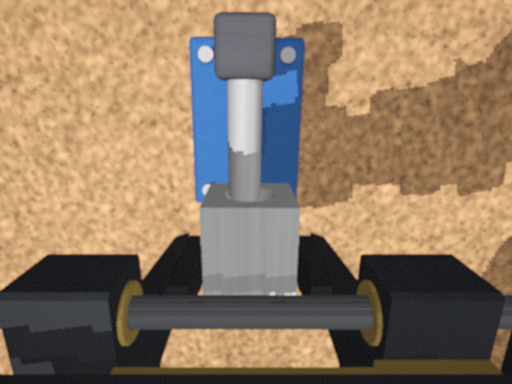

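```bash
python3 - <<'E'
from look import *
s,R=st()
g=cv2.cvtColor(cv2.imread('pics/w4.png'),cv2.COLOR_BGR2GRAY).astype(int)
for y in (90,110,130,170,180): print(y,g[y,220:272:2].tolist())
def tool(px,z): 
    w=ray('wrist',px,z); return ((w-s['tool_pos'])@R*1000).round(1).tolist()
print('pin',tool([(245.5,90),(245,130),(245,180)],.1))
print('block',tool([(201,208),(299,208),(209,185),(292,185)],.122))
E
```

```text
t 6.15 pos [ 0.5235 -0.2925  0.0982] yaw -5.51 z [-0. -0. -1.] F [-0.01  0.27 -2.79] op 0.494 q [ 0.45  0.83 -0.03  1.75  0.04  0.56 -1.27]
90 [124, 123, 122, 127, 159, 185, 193, 203, 211, 216, 221, 224, 223, 218, 211, 207, 206, 198, 182, 163, 143, 120, 121, 120, 119, 124]
110 [120, 122, 122, 123, 160, 184, 194, 204, 211, 218, 223, 224, 222, 216, 209, 207, 203, 195, 178, 158, 136, 88, 64, 77, 76, 76]
130 [122, 122, 122, 126, 156, 184, 196, 205, 213, 218, 223, 223, 220, 214, 208, 205, 202, 192, 173, 152, 129, 79, 67, 76, 75, 78]
170 [121, 119, 122, 120, 108, 104, 114, 125, 134, 143, 146, 150, 150, 150, 151, 154, 154, 150, 141, 135, 109, 76, 77, 80, 76, 78]
180 [119, 119, 121, 121, 108, 104, 114, 125, 133, 140, 148, 149, 151, 148, 153, 151, 154, 150, 141, 134, 107, 77, 78, 76, 75, 78]
pin [[77.0, -1.3, -1.8], [59.2, -1.6, -1.8], [35.1, -1.7, -1.8]]
block [[28.1, -20.3, -23.8], [28.2, 21.8, -23.8], [38.3, -16.5, -23.8], [38.4, 18.4, -23.8]]
```

```bash
python3 -m inch '[[0.6,[0,-0.1,0],0],[0.6,[0,-0.2,0],0],[0.6,[0.1,-0.2,0],0],[0.6,[0.2,-0.2,0],0],[0.6,[0.3,-0.2,0],0],[0.6,[0.3,-0.2,0],0]]' 30; python3 look.py wrist w5.png
```

```text
clock: 6.75
tool_pos: [0.527, -0.2908, 0.0983]
eef_rot: [0.999, -0.048, 0.0, 0.0]
contact_force: [0.4, -0.5, -2.9]
opening: 0.494
t 6.75 pos [ 0.527  -0.2908  0.0983] yaw -5.5 z [ 0. -0. -1.] F [ 0.39 -0.46 -2.93] op 0.494 q [ 0.44  0.83 -0.03  1.75  0.04  0.57 -1.27]
```

No contact 10 mm past the face, so this looks like the deep end. I'll keep advancing.

```bash
python3 -m inch '[[0.6,[0.3,0,0],0],[0.6,[0.6,0,0],0],[0.6,[0.9,0,0],0],[0.6,[1.2,0,0],0],[0.6,[1.5,0,0],0],[0.6,[1.7,0,0],0],[0.6,[1.9,0,0],0],[0.6,[1.9,0,0],0]]' 30; python3 look.py wrist w6.png
```

```text
clock: 7.6
tool_pos: [0.546, -0.2925, 0.0982]
eef_rot: [0.999, -0.048, 0.0, 0.0]
contact_force: [-0.3, -1.0, -2.2]
opening: 0.494
t 7.6 pos [ 0.546  -0.2925  0.0982] yaw -5.5 z [ 0. -0. -1.] F [-0.28 -0.99 -2.24] op 0.494 q [ 0.43  0.85 -0.03  1.69  0.03  0.6  -1.28]
```

View pics/w6.png

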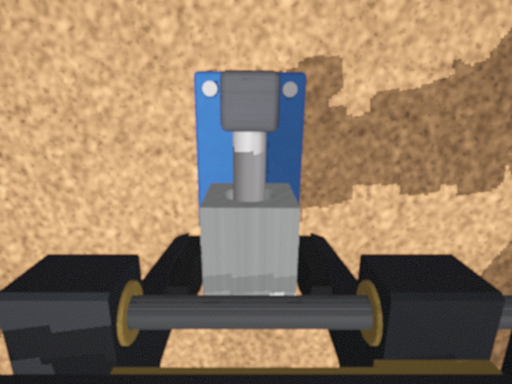

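Pin centred at (250,170) in the opening and about 29 mm inside, so this is the deep hole. Now slow steps to the bottom.

```bash
python3 -m inch '[[0.6,[0.1,0,0],0],[0.6,[0.2,0,0],0],[0.6,[0.3,0,0],0],[0.6,[0.4,0,0],0],[0.6,[0.4,0,0],0]]' 30; python3 look.py wrist w7.png
```

```text
clock: 8.15
tool_pos: [0.5498, -0.293, 0.0983]
eef_rot: [0.999, -0.048, 0.0, 0.0]
contact_force: [-0.1, -0.5, -2.7]
opening: 0.503
t 8.15 pos [ 0.5498 -0.293   0.0983] yaw -5.51 z [ 0. -0. -1.] F [-0.14 -0.48 -2.69] op 0.503 q [ 0.43  0.85 -0.03  1.68  0.03  0.61 -1.28]
```

```bash
python3 -m inch '[[0.6,[0.1,0,0],0],[0.6,[0.1,0,0],0],[0.6,[0.2,0,0],0],[0.6,[0.2,0,0],0]]' 30; python3 look.py wrist w7.png
```

```text
clock: 8.6
tool_pos: [0.5513, -0.2931, 0.0981]
eef_rot: [0.999, -0.048, -0.0, -0.0]
contact_force: [-0.9, 0.5, -2.5]
opening: 0.496
t 8.6 pos [ 0.5513 -0.2931  0.0981] yaw -5.52 z [-0.001  0.    -1.   ] F [-0.94  0.48 -2.5 ] op 0.496 q [ 0.43  0.85 -0.03  1.67  0.03  0.62 -1.28]
```

```bash
python3 -m inch '[[0.6,[0.1,0,0],0],[0.6,[0.1,0,0],0],[0.6,[0.2,0,0],0],[0.6,[0.2,0,0],0]]' 30; python3 look.py wrist w8.png
```

```text
clock: 9.05
tool_pos: [0.5515, -0.2932, 0.0979]
eef_rot: [0.999, -0.048, -0.002, -0.0]
contact_force: [-5.4, 0.6, 0.4]
opening: 0.498
t 9.05 pos [ 0.5515 -0.2932  0.0979] yaw -5.54 z [-0.004  0.001 -1.   ] F [-5.39  0.62  0.39] op 0.498 q [ 0.43  0.85 -0.03  1.67  0.03  0.62 -1.28]
```

View pics/w8.png

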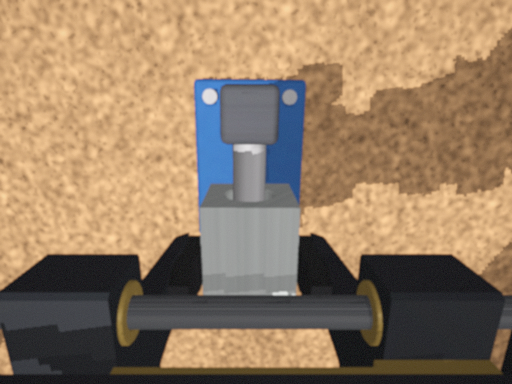

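Contact at 5.4 N, where a 34 mm depth predicts it, with a visible gap of about 26 mm to the head. So the +x end is the deep one. One firmer touch, then draw off and set it down.

```bash
python3 -m inch '[[0.6,[0.1,0,0],0],[0.6,[0.1,0,0],0],[0.6,[0.1,0,0],0]]' 30; python3 look.py scene s8.png; python3 -m inch '[[0.6,[-1,0,0],0],[0.6,[-3,0,0],0],[0.6,[-6,0,0],0],[0.6,[-9,0,0],0],[0.6,[-11,0,0],0],[0.6,[-11,0,0],0],[0.6,[-11,0,3],0],[0.6,[-11,0,6],0],[0.6,[-11,0,7],0],[0.6,[-11,0,7.4],0],[0.6,[-11,0,7.6],0],[0.6,[-11,0,7.7],0],[0.6,[-11,0,7.7],0]]' 30; python3 look.py wrist w9.png
```

```text
clock: 9.4
tool_pos: [0.5516, -0.2932, 0.0978]
eef_rot: [0.999, -0.048, -0.003, -0.0]
contact_force: [-5.8, 1.4, 1.6]
opening: 0.493
t 9.4 pos [ 0.5516 -0.2932  0.0978] yaw -5.55 z [-0.006  0.001 -1.   ] F [-5.77  1.36  1.56] op 0.493 q [ 0.43  0.85 -0.02  1.67  0.03  0.63 -1.28]
clock: 10.75
tool_pos: [0.4458, -0.2833, 0.022]
eef_rot: [0.999, -0.048, 0.001, 0.0]
contact_force: [1.2, 1.2, -1.9]
opening: 0.499
t 10.75 pos [ 0.4458 -0.2833  0.022 ] yaw -5.52 z [ 0.002 -0.001 -1.   ] F [ 1.15  1.16 -1.89] op 0.499 q [ 0.49  0.91 -0.02  1.99  0.07  0.24 -1.25]
```

View pics/w9.png

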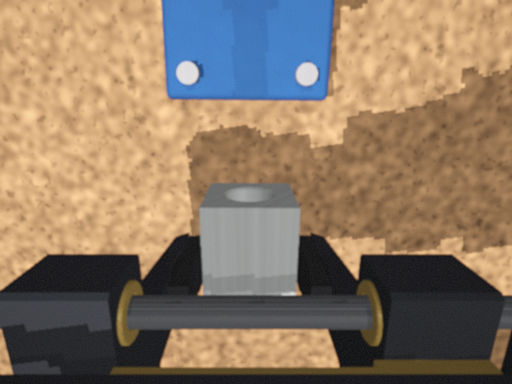

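```bash
python3 -m inch '[[0.6,[0,0,0.15],0],[0.6,[0,0,0.15],0],[0.35,[0,0,0.15],0],[0.35,[0,0,0.15],0],[0.35,[0,0,0.15],0],[0.35,[0.8,0,0.4],0],[0.35,[1.8,0,0.5],0],[0.35,[1.8,0,0.5],0],[0.35,[1.8,0,0.5],0],[0.55,[1.8,0,0.5],0],[0.55,[1.8,0,0.5],0],[0.55,[1.8,0,0.5],0],[0.55,[1.8,0,0.5],0],[0.55,[1.8,0,0.5],0]]' 3; python3 look.py wrist w10.png
```

```text
clock: 12.2
tool_pos: [0.4627, -0.2847, 0.0163]
eef_rot: [0.999, -0.048, -0.0, 0.0]
contact_force: [-0.3, 0.0, 0.0]
opening: 0.495
t 12.2 pos [ 0.4627 -0.2847  0.0163] yaw -5.52 z [-0.  0. -1.] F [-0.27  0.02  0.02] op 0.495 q [ 0.48  0.92 -0.02  1.95  0.06  0.27 -1.26]
```

View pics/w10.png

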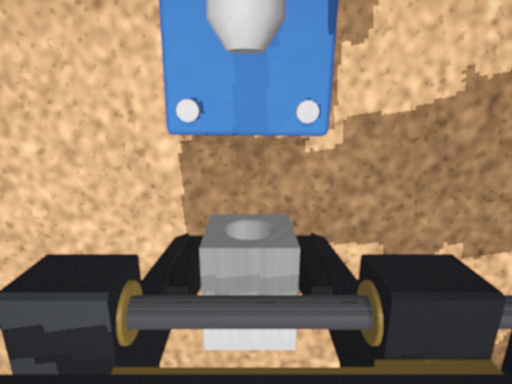

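```bash
python3 -m inch '[[0.55,[-0.4,0,-0.6],0],[0.55,[-0.7,0,-1.1],0],[0.55,[-1.2,0,-1.6],0],[0.55,[-1.7,0,-1.95],0],[0.55,[-1.7,0,-1.95],0]]' 3; python3 look.py wrist w11.png; python3 look.py scene s11.png
python3 - <<'E'
import cv2
im=cv2.imread('pics/s11.png');cv2.imwrite('pics/s11c.png',cv2.resize(im[150:270,80:200],None,fx=5,fy=5,interpolation=cv2.INTER_CUBIC))
E
```

```text
clock: 12.75
tool_pos: [0.4451, -0.2832, 0.0363]
eef_rot: [0.999, -0.048, -0.0, 0.0]
contact_force: [-0.9, 1.3, -1.2]
opening: 0.496
t 12.75 pos [ 0.4451 -0.2832  0.0363] yaw -5.56 z [-0.001 -0.    -1.   ] F [-0.91  1.32 -1.2 ] op 0.496 q [ 0.49  0.88 -0.02  1.99  0.06  0.27 -1.25]
t 12.8 pos [ 0.4456 -0.2831  0.0361] yaw -5.54 z [-0. -0. -1.] F [-0.29  0.58 -1.64] op 0.501 q [ 0.49  0.88 -0.02  1.99  0.06  0.27 -1.25]
```

View pics/w11.png

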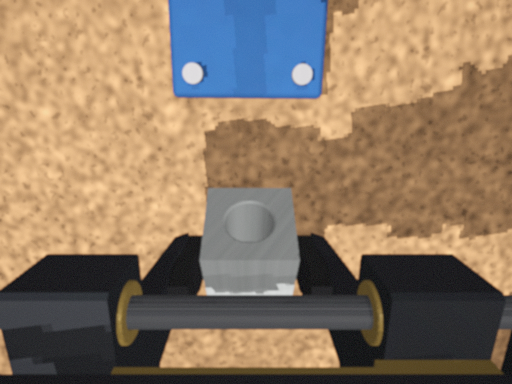

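View pics/s11c.png

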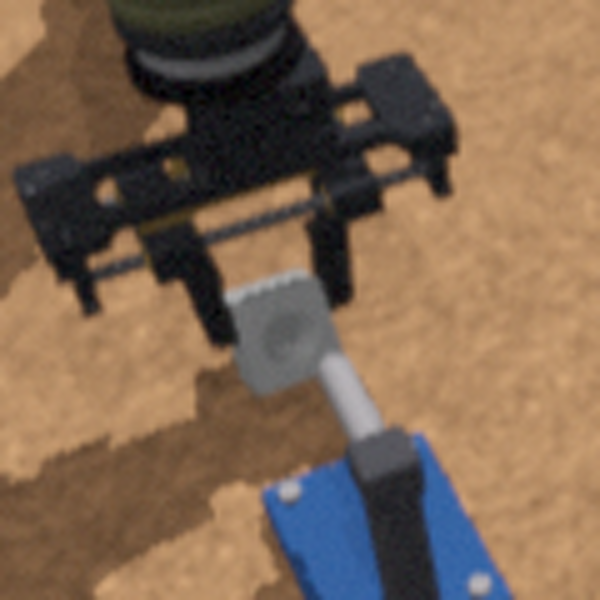

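It is pivoting in the grip: the mouth at (249,222) in the wrist view is now tilted about 30° upward. I'll continue the arc.

```bash
python3 -m inch '[[0.55,[-0.6,0,-0.3],0],[0.55,[-1.1,0,-0.5],0],[0.55,[-1.7,0,-0.65],0],[0.55,[-2.4,0,-0.75],0],[0.55,[-3,0,-0.75],0],[0.55,[-3.6,0,-0.65],0],[0.55,[-4.2,0,-0.5],0],[0.55,[-4.2,0,-0.5],0]]' 3; python3 look.py wrist w12.png; python3 look.py scene s12.png
python3 - <<'E'
import cv2
im=cv2.imread('pics/s12.png');cv2.imwrite('pics/s12c.png',cv2.resize(im[130:250,70:190],None,fx=5,fy=5,interpolation=cv2.INTER_CUBIC))
E
```

```text
clock: 13.65
tool_pos: [0.4027, -0.2788, 0.0405]
eef_rot: [0.999, -0.048, -0.001, -0.0]
contact_force: [-0.1, 0.1, -2.1]
opening: 0.506
t 13.65 pos [ 0.4027 -0.2788  0.0405] yaw -5.56 z [-0.002  0.001 -1.   ] F [-0.12  0.11 -2.14] op 0.506 q [ 0.52  0.85 -0.02  2.1   0.08  0.19 -1.24]
t 13.7 pos [ 0.4037 -0.2789  0.0405] yaw -5.53 z [-0.001  0.    -1.   ] F [ 0.71 -0.28 -1.51] op 0.494 q [ 0.52  0.85 -0.02  2.1   0.08  0.19 -1.24]
```

View pics/w12.png

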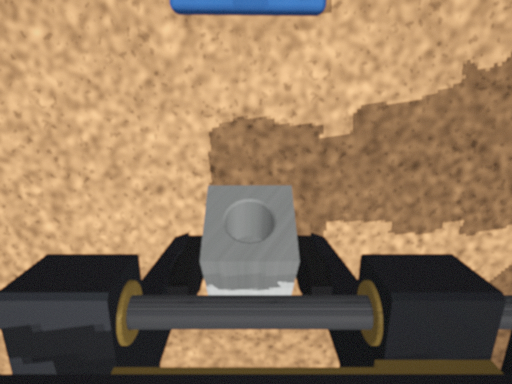

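View pics/s12c.png

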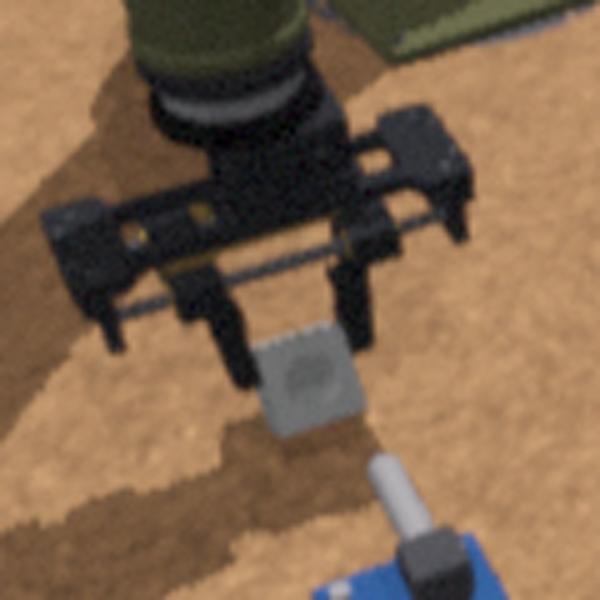

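```bash
cat > tilt.py <<'E'
from look import *
def tilt(px):
    # deep-face corners TL,TR,BR,BL in wrist image -> face normal in tool axes
    s,R=st(); cp=viewer.camera_params('wrist'); K=np.array(cp['intrinsics'])
    o=np.array([[-22,22,0],[22,22,0],[22,-22,0],[-22,-22,0]],float)
    ok,rv,tv=cv2.solvePnP(o,np.array(px,float),K,None,flags=cv2.SOLVEPNP_IPPE_SQUARE)
    M=cv2.Rodrigues(rv)[0]; F=np.diag([1,-1,-1]); C=np.array(cp['world_to_cam'])
    n=C[:3,:3].T@F@M[:,2]; c=C[:3,:3].T@(F@tv.ravel()/1000-C[:3,3])
    print('normal tool',(n@R).round(3),'elev',np.degrees(np.arcsin(n[2])).round(1),'centre tool mm',((c-s['tool_pos'])@R*1000).round(1),'z',c[2].round(4))
E
python3 -c "
from tilt import *
tilt([(207,185),(292,185),(299,277),(201,277)])
im=cv2.imread('pics/w12.png'); cv2.imwrite('pics/w12c.png',cv2.resize(im[170:300,190:310],None,fx=5,fy=4.5,interpolation=cv2.INTER_CUBIC))"
```

```text
t 13.75 pos [ 0.4044 -0.279   0.0406] yaw -5.51 z [ 0. -0. -1.] F [ 0.33 -0.25 -3.21] op 0.5 q [ 0.52  0.85 -0.02  2.1   0.08  0.19 -1.24]
normal tool [ 0.444  0.072 -0.893] elev 63.3 centre tool mm [ 12.8   0.9 -11.4] z 0.052
```

View pics/w12c.png

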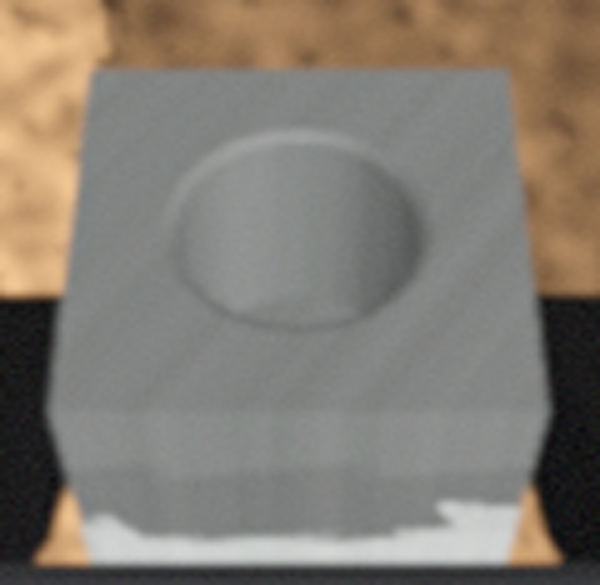

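```bash
python3 -c "
from tilt import *
tilt([(208.6,185.5),(291.6,185.5),(300,261),(199.4,261)])"
```

```text
t 13.75 pos [ 0.4044 -0.279   0.0406] yaw -5.51 z [ 0. -0. -1.] F [ 0.33 -0.25 -3.21] op 0.5 q [ 0.52  0.85 -0.02  2.1   0.08  0.19 -1.24]
normal tool [ 0.827 -0.009 -0.562] elev 34.2 centre tool mm [17.   0.7 -8.9] z 0.0496
```

```bash
python3 -c "
from look import *
s,R=st(); T=np.linalg.inv(viewer.camera_params('wrist')['world_to_cam']); print((T[:3,3]-s['tool_pos'])@R*1000)
u=np.array([np.cos(np.radians(-5.5)),np.sin(np.radians(-5.5))]); tip=np.array([.5447,-.2932])
g=tip-.024*u; print('target TCP xy',g)
print('shift cm to z grip .125',(np.r_[g,.120]-s['tool_pos'])@R*100)
"
```

```text
t 13.75 pos [ 0.4044 -0.279   0.0406] yaw -5.51 z [ 0. -0. -1.] F [ 0.33 -0.25 -3.21] op 0.5 q [ 0.52  0.85 -0.02  2.1   0.08  0.19 -1.24]
[  73.23563326    0.36718246 -155.94914968]
target TCP xy [ 0.52081049 -0.2908997 ]
shift cm to z grip .125 [11.70757847  0.06718015 -7.93522425]
```

Tilt is about 34° and friction is holding it there. I'll use the level pin as a ledge: lower the raised end's underside past the pin tip with a weak grip, so it swings further upright.

```bash
python3 -m inch '[[0.55,[0,0,0],0],[0.55,[0,0,-1],0],[0.55,[0,0,-3],0],[0.55,[0,0,-5.5],0],[0.55,[0,0,-7.5],0],[0.55,[0,0,-8.2],0],[0.55,[2,0.1,-8.2],0],[0.55,[5,0.1,-8.2],0],[0.55,[8,0.1,-8.2],0],[0.55,[10.5,0.1,-8.2],0],[0.55,[11.5,0.1,-8.2],0],[0.55,[11.7,0.1,-8.2],0],[0.55,[11.7,0.1,-8.2],0]]' 10; python3 look.py wrist w13.png; python3 look.py scene s13.png
python3 - <<'E'
import cv2
im=cv2.imread('pics/s13.png');cv2.imwrite('pics/s13c.png',cv2.resize(im[150:270,80:200],None,fx=5,fy=5,interpolation=cv2.INTER_CUBIC))
E
```

```text
clock: 15.05
tool_pos: [0.519, -0.2911, 0.1223]
eef_rot: [0.999, -0.048, -0.001, -0.0]
contact_force: [-0.5, 0.1, -1.6]
opening: 0.499
t 15.05 pos [ 0.519  -0.2911  0.1223] yaw -5.54 z [-0.002  0.    -1.   ] F [-0.49  0.13 -1.63] op 0.499 q [ 0.45  0.79 -0.03  1.75  0.04  0.6  -1.27]
t 15.1 pos [ 0.5186 -0.2912  0.1224] yaw -5.56 z [-0.003  0.    -1.   ] F [-0.22 -0.76 -1.01] op 0.497 q [ 0.45  0.79 -0.03  1.75  0.04  0.6  -1.27]
```

View pics/w13.png

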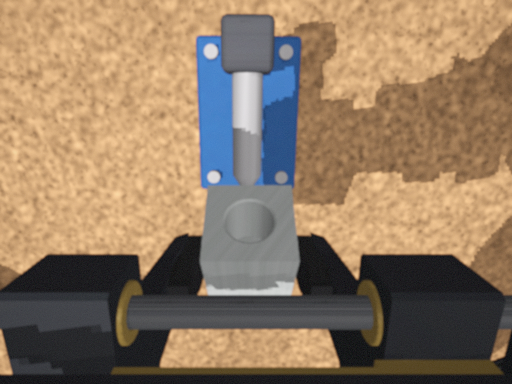

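View pics/s13c.png

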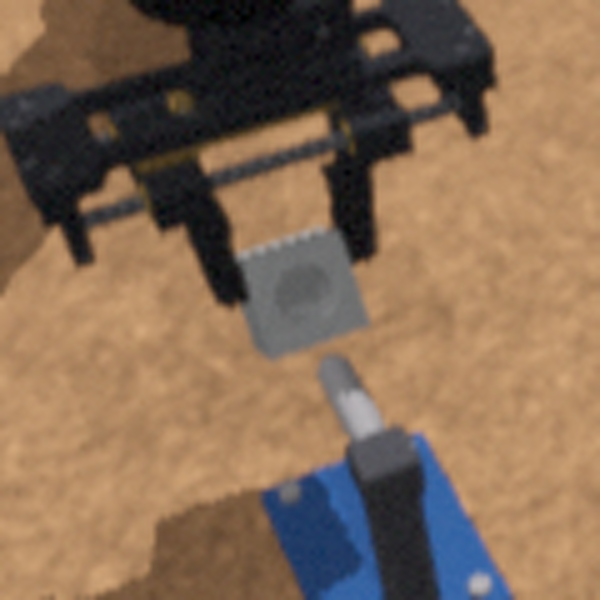

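```bash
python3 -m inch '[[0.55,[0.2,0,0],0],[0.55,[0.2,0,0.5],0],[0.55,[0.2,0,0.9],0],[0.55,[0.2,0,1.2],0],[0.55,[0.2,0,1.5],0],[0.55,[0.2,0,1.8],0],[0.55,[0.2,0,1.8],0]]' 3; python3 look.py wrist w14.png; python3 look.py scene s14.png
python3 - <<'E'
import cv2
im=cv2.imread('pics/s14.png');cv2.imwrite('pics/s14c.png',cv2.resize(im[150:270,80:200],None,fx=5,fy=5,interpolation=cv2.INTER_CUBIC))
E
```

```text
clock: 15.85
tool_pos: [0.5218, -0.2915, 0.1041]
eef_rot: [0.999, -0.048, -0.001, -0.0]
contact_force: [-3.0, -1.2, -1.6]
opening: 0.499
t 15.85 pos [ 0.5218 -0.2915  0.1041] yaw -5.53 z [-0.002  0.    -1.   ] F [-3.05 -1.21 -1.57] op 0.499 q [ 0.45  0.82 -0.03  1.76  0.04  0.57 -1.28]
t 15.9 pos [ 0.5221 -0.2915  0.1043] yaw -5.53 z [-0.001  0.    -1.   ] F [-2.33 -0.64 -1.16] op 0.5 q [ 0.45  0.82 -0.03  1.75  0.04  0.57 -1.28]
```

View pics/w14.png

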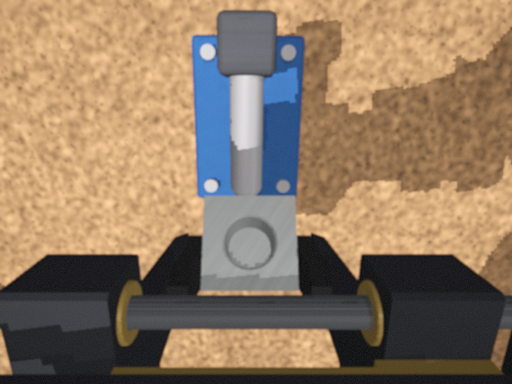

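View pics/s14c.png

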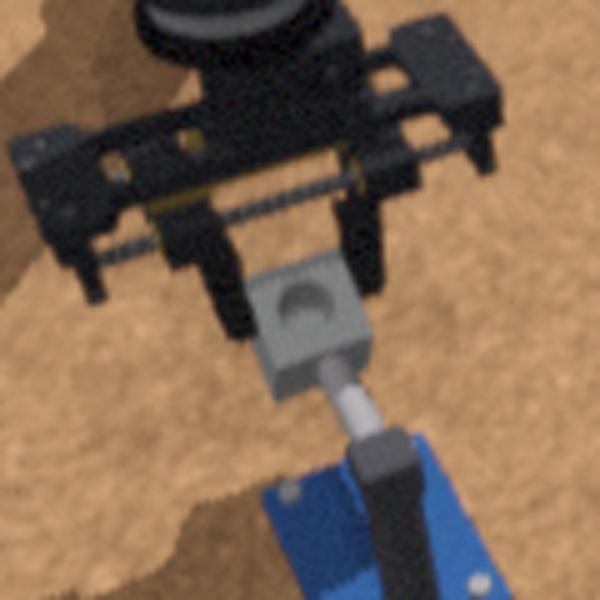

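That worked: the mouth at (250,245) in the wrist view now looks mostly up. A bit lower.

```bash
python3 -m inch '[[0.55,[0,0,0.3],0],[0.55,[0,0,0.6],0],[0.55,[0,0,0.9],0],[0.55,[0,0,1.2],0],[0.55,[0.1,0,1.4],0],[0.55,[0.1,0,1.4],0]]' 3; python3 look.py wrist w15.png; python3 look.py scene s15.png
python3 - <<'E'
import cv2
im=cv2.imread('pics/s15.png');cv2.imwrite('pics/s15c.png',cv2.resize(im[150:270,80:200],None,fx=5,fy=5,interpolation=cv2.INTER_CUBIC))
im=cv2.imread('pics/w15.png'); cv2.imwrite('pics/w15c.png',cv2.resize(im[170:300,190:310],None,fx=5,fy=4.5,interpolation=cv2.INTER_CUBIC))
E
```

```text
clock: 16.55
tool_pos: [0.5235, -0.2911, 0.0902]
eef_rot: [0.999, -0.048, -0.0, -0.0]
contact_force: [-1.9, -0.8, -2.4]
opening: 0.5
t 16.55 pos [ 0.5235 -0.2911  0.0902] yaw -5.5 z [-0.001  0.001 -1.   ] F [-1.92 -0.8  -2.38] op 0.5 q [ 0.45  0.84 -0.03  1.76  0.04  0.55 -1.28]
t 16.6 pos [ 0.5236 -0.2911  0.0903] yaw -5.5 z [-0.     0.001 -1.   ] F [-2.45 -0.08 -2.63] op 0.497 q [ 0.45  0.84 -0.03  1.76  0.04  0.55 -1.28]
```

View pics/w15c.png

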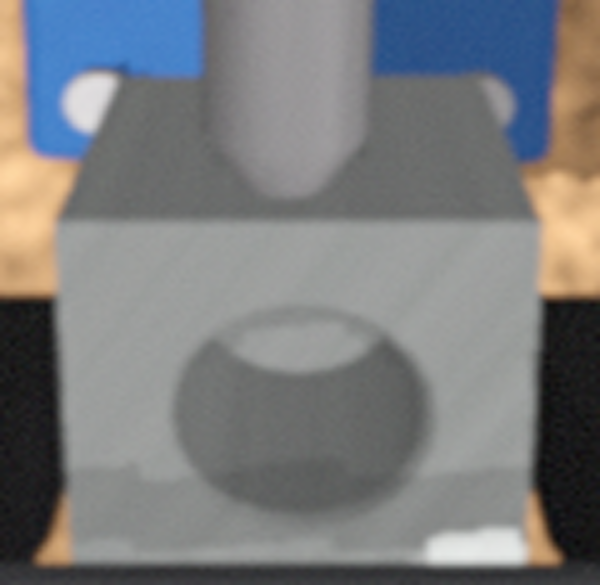

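View pics/s15c.png

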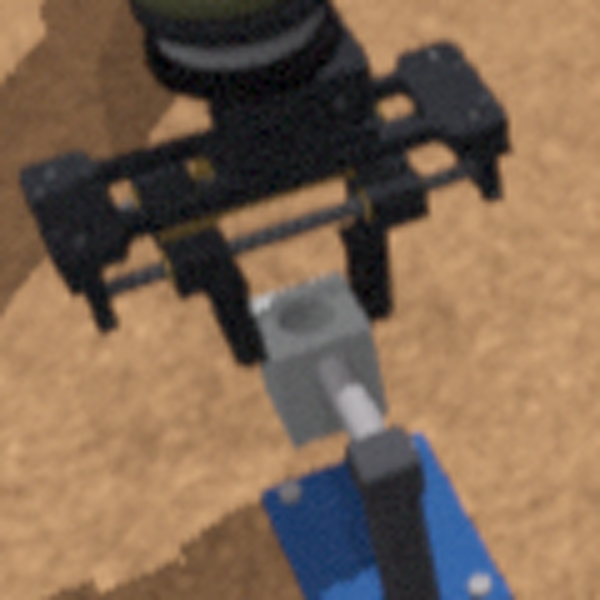

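Now nearly upright, with the mouth at about (250,260) facing up. Back off, lower it to the bench and square it there.

```bash
python3 -m inch '[[0.55,[-0.5,0,0],0],[0.55,[-2,0,0],0],[0.55,[-4.5,0,0],0],[0.55,[-7,0,0],0],[0.55,[-8.5,0,0],0],[0.55,[-9,0,0],0],[0.55,[-9,0,1],0],[0.55,[-9,0,2.5],0],[0.55,[-9,0,3.5],0],[0.55,[-9,0,4],0],[0.55,[-9,0,4],0]]' 5; python3 look.py wrist w16.png; python3 look.py scene s16.png
python3 - <<'E'
import cv2
im=cv2.imread('pics/s16.png');cv2.imwrite('pics/s16c.png',cv2.resize(im[130:270,60:200],None,fx=4,fy=4,interpolation=cv2.INTER_CUBIC))
im=cv2.imread('pics/w16.png'); cv2.imwrite('pics/w16c.png',cv2.resize(im[170:300,190:310],None,fx=5,fy=4.5,interpolation=cv2.INTER_CUBIC))
E
```

```text
clock: 17.75
tool_pos: [0.4344, -0.2825, 0.0498]
eef_rot: [0.999, -0.048, -0.0, -0.0]
contact_force: [-0.9, 0.5, -2.4]
opening: 0.5
t 17.75 pos [ 0.4344 -0.2825  0.0498] yaw -5.48 z [-0.     0.001 -1.   ] F [-0.94  0.48 -2.44] op 0.5 q [ 0.5   0.85 -0.03  2.02  0.07  0.28 -1.25]
t 17.8 pos [ 0.4345 -0.2827  0.0504] yaw -5.49 z [ 0.  0. -1.] F [ 0.17 -0.28 -1.6 ] op 0.498 q [ 0.5   0.85 -0.03  2.02  0.07  0.28 -1.25]
```

View pics/w16c.png

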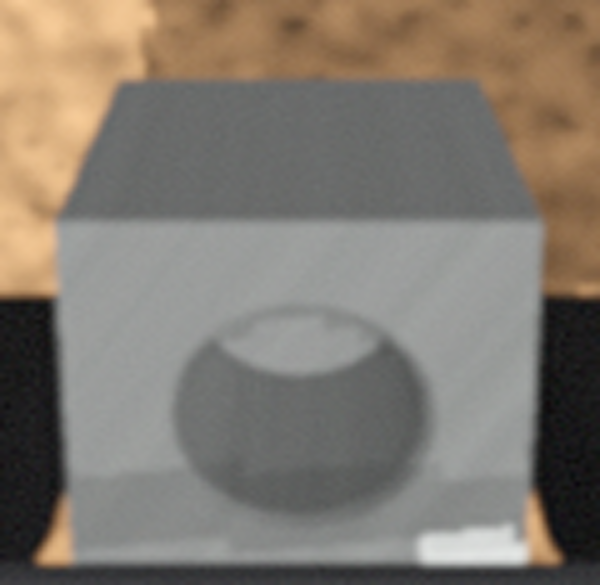

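View pics/s16c.png

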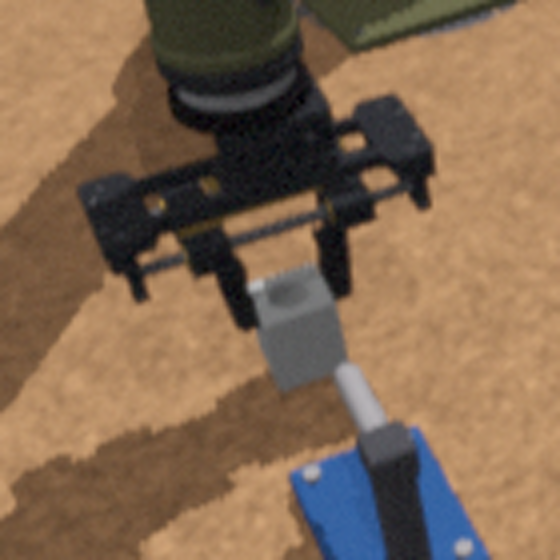

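```bash
python3 -m inch '[[0.55,[0,0,0.4],0],[0.55,[0,0,0.7],0],[0.55,[0,0,0.9],0],[0.55,[0,0,0.9],0]]' 5;  python3 -m inch '[[0.55,[0,0,0.2],0],[0.55,[0,0,0.4],0],[0.55,[0,0,0.4],0]]' 5; python3 -m inch '[[0.55,[0,0,0.2],0],[0.55,[0,0,0.4],0],[0.55,[0,0,0.4],0]]' 5; python3 look.py wrist w17.png
```

```text
clock: 18.25
tool_pos: [0.4339, -0.2828, 0.0415]
eef_rot: [0.999, -0.048, -0.0, -0.0]
contact_force: [-0.4, 0.6, -2.0]
opening: 0.498
clock: 18.55
tool_pos: [0.4339, -0.2827, 0.0375]
eef_rot: [0.999, -0.048, -0.0, -0.0]
contact_force: [0.4, 0.3, -0.8]
opening: 0.494
clock: 18.85
tool_pos: [0.4341, -0.2829, 0.0336]
eef_rot: [0.999, -0.048, 0.0, 0.0]
contact_force: [-0.5, 0.0, -2.2]
opening: 0.496
t 18.85 pos [ 0.4341 -0.2829  0.0336] yaw -5.51 z [ 0. -0. -1.] F [-0.52  0.   -2.2 ] op 0.496 q [ 0.5   0.88 -0.02  2.02  0.07  0.24 -1.25]
```

View pics/w17.png

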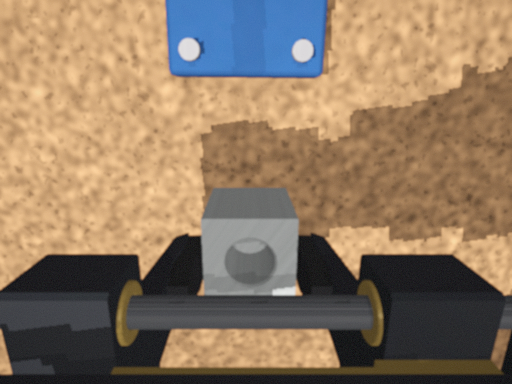

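```bash
python3 -m inch '[[0.55,[0,0,0.2],0],[0.55,[0,0,0.3],0],[0.55,[0,0,0.3],0]]' 5;  python3 -m inch '[[0.55,[0,0,0.1],0],[0.55,[0,0,0.2],0],[0.55,[0,0,0.2],0]]' 5; python3 -m inch '[[0.55,[0,0,0.1],0],[0.55,[0,0,0.2],0],[0.55,[0,0,0.2],0]]' 5; python3 look.py wrist w18.png
```

```text
clock: 19.2
tool_pos: [0.4344, -0.2829, 0.0312]
eef_rot: [0.999, -0.048, 0.0, 0.0]
contact_force: [0.2, -0.1, 4.6]
opening: 0.5
clock: 19.5
tool_pos: [0.4346, -0.2829, 0.0293]
eef_rot: [0.999, -0.048, 0.001, 0.0]
contact_force: [0.4, 0.8, 5.0]
opening: 0.499
clock: 19.8
tool_pos: [0.4347, -0.2829, 0.0273]
eef_rot: [0.999, -0.048, 0.001, 0.0]
contact_force: [0.4, 1.0, 5.8]
opening: 0.5
t 19.8 pos [ 0.4347 -0.2829  0.0273] yaw -5.5 z [ 0.001 -0.001 -1.   ] F [0.38 1.02 5.75] op 0.5 q [ 0.5   0.89 -0.02  2.02  0.07  0.23 -1.25]
```

Bench contact at about 5 N; the block is being pushed flat and slipping through the weak pads. Now release it, let it stand, and check that it is upright.

```bash
python3 -m inch '[[0.35,[0,0,0],0],[0.35,[0,0,0],0],[0.35,[0,0,0],0],[0.35,[0,0,0],0]]' 5; python3 look.py wrist w19.png; python3 look.py scene s19.png
python3 - <<'E'
import cv2
im=cv2.imread('pics/s19.png');cv2.imwrite('pics/s19c.png',cv2.resize(im[130:270,60:200],None,fx=4,fy=4,interpolation=cv2.INTER_CUBIC))
im=cv2.imread('pics/w19.png'); cv2.imwrite('pics/w19c.png',cv2.resize(im[170:300,190:310],None,fx=5,fy=4.5,interpolation=cv2.INTER_CUBIC))
E
```

```text
clock: 20.25
tool_pos: [0.434, -0.2828, 0.0266]
eef_rot: [0.999, -0.048, -0.0, 0.0]
contact_force: [0.7, 0.3, 0.1]
opening: 0.651
t 20.25 pos [ 0.434  -0.2828  0.0266] yaw -5.52 z [-0. -0. -1.] F [0.7  0.27 0.1 ] op 0.651 q [ 0.5   0.89 -0.02  2.02  0.07  0.23 -1.25]
t 20.3 pos [ 0.4339 -0.2828  0.0266] yaw -5.52 z [-0. -0. -1.] F [-0.15 -0.09  1.19] op 0.65 q [ 0.5   0.89 -0.02  2.02  0.07  0.23 -1.25]
```

View pics/w19c.png

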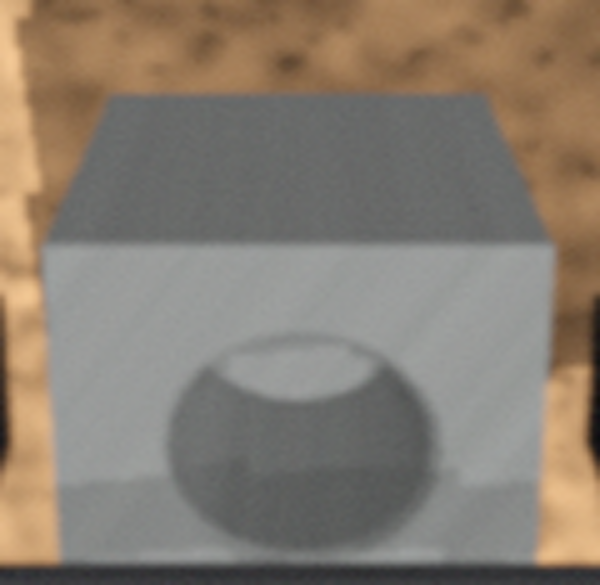

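View pics/s19c.png

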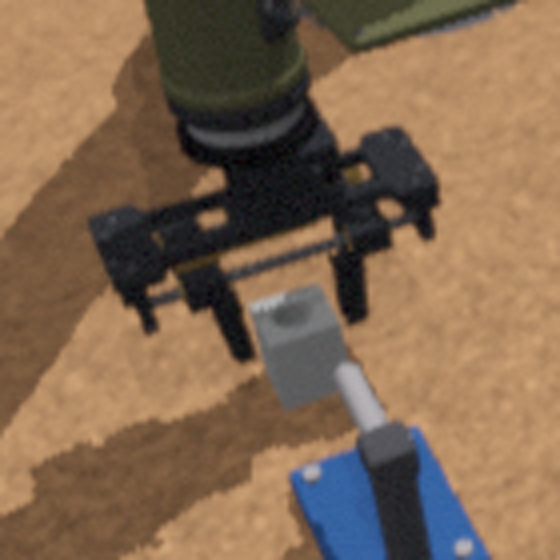

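```bash
python3 - <<'E'
from look import *
s,R=st()
px=[(198.6,223.8),(300.8,223.8)]
print(((ray('wrist',px,.054)-s['tool_pos'])@R*1000).round(1))
px=[(190+110/5,170+95/4.5),(190+487/5,170+95/4.5)]   # foot of front face
print(((ray('wrist',px,.0)-s['tool_pos'])@R*1000).round(1))
E
```

```text
t 20.35 pos [ 0.434  -0.2828  0.0266] yaw -5.51 z [-0.  0. -1.] F [ 0.12 -0.53 -0.13] op 0.652 q [ 0.5   0.89 -0.02  2.02  0.07  0.23 -1.25]
[[ 22.3 -21.  -27.4]
 [ 22.3  22.3 -27.4]]
[[ 21.4 -21.3  26.6]
 [ 21.4  22.8  26.6]]
```

Standing square: the top and bottom of its front face both measure 22 mm ahead of the tool centre. Regrip a little higher and firmly, then lift.

```bash
python3 -m inch '[[0.35,[0,0,-0.3],0],[0.35,[0,0,-0.6],0],[0.35,[0,0,-0.6],0],[0.6,[0,0,-0.6],0],[0.6,[0,0,-0.6],0],[0.6,[0,0,-0.6],0],[0.6,[0,0,-0.6],0],[0.6,[0,0,-0.6],0]]' 30; python3 -m inch '[[0.6,[0,0,-0.5],0],[0.6,[0,0,-2],0],[0.6,[0,0,-4],0],[0.6,[0,0,-7],0],[0.6,[0,0,-10],0],[0.6,[0,0,-13],0],[0.6,[0,0,-15],0],[0.6,[0,-1,-16],0],[0.6,[0,-3,-16],0],[0.6,[0,-6,-16],0],[0.6,[0,-8,-16],0],[0.6,[0,-9,-16],0],[0.6,[0,-9,-16],0],[0.6,[0,-9,-16],0],[0.6,[0,-9,-16],0]]' 30; python3 look.py wrist w20.png; python3 look.py scene s20.png; python3 look.py top t20.png
python3 - <<'E'
import cv2
im=cv2.imread('pics/w20.png'); cv2.imwrite('pics/w20c.png',cv2.resize(im[170:300,190:310],None,fx=5,fy=4.5,interpolation=cv2.INTER_CUBIC))
E
```

```text
clock: 21.15
tool_pos: [0.4341, -0.2828, 0.0328]
eef_rot: [0.999, -0.048, 0.0, 0.0]
contact_force: [-0.0, -0.5, 1.8]
opening: 0.495
clock: 22.65
tool_pos: [0.4424, -0.1946, 0.1926]
eef_rot: [0.999, -0.049, -0.0, 0.0]
contact_force: [0.2, 0.1, -2.6]
opening: 0.492
t 22.65 pos [ 0.4424 -0.1946  0.1926] yaw -5.63 z [-0.    -0.001 -1.   ] F [ 0.17  0.09 -2.58] op 0.492 q [ 0.34  0.56 -0.03  2.03  0.03  0.55 -1.38]
t 22.7 pos [ 0.4424 -0.1946  0.1926] yaw -5.64 z [-0.    -0.001 -1.   ] F [ 0.12 -0.42 -2.29] op 0.497 q [ 0.34  0.56 -0.03  2.03  0.03  0.55 -1.38]
t 22.75 pos [ 0.4425 -0.1944  0.1926] yaw -5.63 z [-0.    -0.001 -1.   ] F [ 0.46  0.03 -2.32] op 0.498 q [ 0.34  0.56 -0.03  2.03  0.03  0.55 -1.38]
```

View pics/w20c.png

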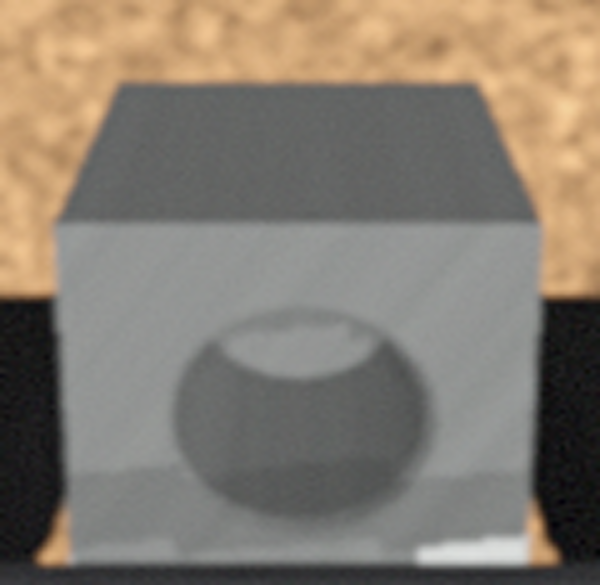

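View pics/s20.png

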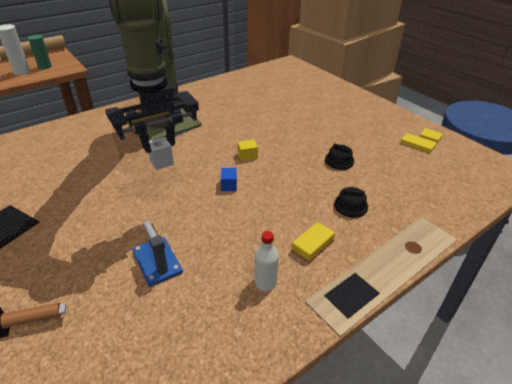

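View pics/t20.png

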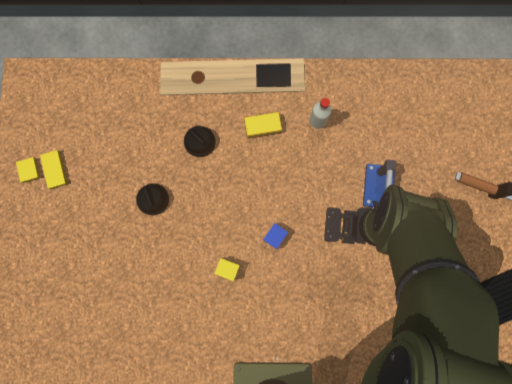

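```bash
python3 - <<'E'
from look import *
s,R=st(); b=s['tool_pos'][2]-.0328
print('bottom',b)
f=lambda x,y:(190+x/5,170+y/4.5)
print(((ray('wrist',[f(57,220),f(541,220)],b+.054)-s['tool_pos'])@R*1000).round(1))
print(((ray('wrist',[f(121,85),f(477,85)],b)-s['tool_pos'])@R*1000).round(1))
s=r.get_state(); print(np.abs(s['qd']).max(), s['contact_force'])
r.finish_job()
E
```

```text
t 22.8 pos [ 0.4425 -0.1942  0.1927] yaw -5.61 z [-0. -0. -1.] F [-0.37  0.33 -2.36] op 0.494 q [ 0.34  0.56 -0.03  2.03  0.03  0.55 -1.38]
bottom 0.1598501661154497
[[ 22.2 -20.7 -21.2]
 [ 22.2  22.1 -21.2]]
[[ 21.  -20.7  32.8]
 [ 21.   22.3  32.8]]
0.006350421149354735 [-0.36518409  0.332567   -2.35526124]
the job is handed in; nothing more can be done
```

The job is handed in at about 23 s of the 48 s allowed. The spacer is held still with its deep hole looking up and its lower end about 160 mm above the bench.

- **Finding the deep end:** I gripped the grey aluminium block and slid its forward end onto the pin. The pin went in about 34 mm and met the bottom with about 5–6 N, with roughly 26 mm of bare pin left before the head, so the first end tried was the deep one.
- **Turning it up:** I drew it off and set it down, then took a weak grip near the deep end and lifted so it would swing upright. It stuck at about 34°, and the grip slid a few mm along the block. I then lowered its underside past the pin tip, which swung it nearly upright. After that I squared it on the bench, regripped at 30 N and lifted it clear.
- **Last checks:** In the wrist picture the front face's top and bottom edges agree within about 1 mm over 54 mm, so it is upright to about 1°. The arm was still, the wrist force was about the spacer's weight (2.4 N), and it is about 13 cm from the gauge. Both weights, the bottle and the sanding block look unmoved in the last pictures. The blue and yellow look-alikes also look unmoved.

No check failed in the end.

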